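# Pull a bench spring gauge to its set mark

## Robot

A 6-joint arm with a two-finger parallel gripper is mounted at the origin on a cart in front of the work surface, level with it; the furniture and walls round the work are solid. World frame = base frame: x ahead of the robot, y to its left, z up, the work surface at z = 0. Lengths are in mm, angles in degrees, forces in N, time in s.
With the tool pointing down it reaches from about 350 to 850 mm from the base axis. Payload 8.1 kg.
Tool frame: the origin (TCP) lies between the finger pads; the fingertips stand 22 mm ahead of it and the grasp point (between the pads) lies 3 mm ahead of it; z points along the fingers, y is the line along which they close (so a half turn about z gives the same grasp; the last joint's range is limited). The gripper opens to 85 mm and grips with 20 to 120 N. Pads are 22 mm wide; open, the fingers measure 114 mm over their backs; the gripper's body (76 mm by 85 mm) begins 54 mm behind the grasp point. The pads swing forward as they close: fully open they stand 13 mm farther back than shut.
Start: joints at [58.19, 7.471, 85.268, -0, 87.261, -4.893], TCP at [271.605, 535.01, 253.292] pointing down, gripper open.
Joint ranges: [-169.43, 169.43], [-51.17, 129.36], [1.28, 143.12], [-76.62, 256.62], [0, 156.53], [-152.29, 152.29]. Speed limits (degrees/s): [136.94, 136.94, 159.86, 180, 180, 180].

## Interface

Orientations are given as [roll, pitch, yaw] about the fixed x, y, z axes, in that order (R = Rz(yaw) Ry(pitch) Rx(roll)).
In Python, from bench import r, vision gives the robot as it stands.
- The arm moves only by the tool step_arm, never from a script. Its argument "targets" is a list that holds one entry, the list of rows, each a list of 6 numbers: the shift along the world's x, y, z in mm, then the turn, a rotation vector about the world's x, y, z in rad. In form: [[[x, y, z, rx, ry, rz], ...]]. A call has 1 to 12 rows; each row is the pose to reach, as a shift and turn from the pose commanded when the call began; what a row does not reach only later rows make up. A row lasts 1/12 s, in which the tool goes at most 41.7 mm and 7.16 degrees, less where a joint would pass 70% of its speed; a pose out of reach is approached as far as the arm can. A call with a gripper value outside its range is refused whole. "fingers" is the gripper's target within -1 to 1 (shut at 1, half-way at 0, fully open at -1), set as the call begins (left out, the last holds). The fingers move at their own pace and stop on an object; "newtons" is the grip in N (left out, the last holds). Time passes only in rows, so rows that repeat a pose let the fingers close. It gives the time, the measured TCP pose, the force, the opening and the grip force at its end, in the units of the state.
- r.sense(): the state, without advancing time (a new reading comes with each control period).
- vision.snapshot(name): name is "scene" or "top" or "wrist"; returns a dict with "img" (400x640x3 uint8, blue, green, red), "mtx" (3x3 intrinsics, pixels), "eye" and "attitude" of the camera in the world. Camera axes: x right, y up, looking along -z (the intrinsics and any distortion apply to the point x, -y, -z); pixel columns grow to the right and rows downward; lengths in mm; the calibration is good to about 2 mm. A picture is of the moment at which its call begins. There is no depth.
- r.hand_in(): hands the job in; it is judged then, once.
The state is a dict: "time": time; "joint_pos": joint angles; "qd": joint speeds; "joint_efforts": joint torques, N m; "tool_pos": TCP position; "tcp_rot": TCP orientation; "ft_force": force on the tool from outside, world axes, zero at the start; "wrist_torque": the same for the moment, N m; "finger_gap": finger opening in mm; "grip_force": force on a finger pad.
Only numpy, scipy, OpenCV 4.12 (cv2) and the standard library are available. Lean on these libraries where they do the work, as an engineer would, in place of code of your own. Each camera call takes 0.05 s, during which the arm holds its last target. There are 200 camera calls.

## Task

Check the spring of the bench gauge with the yellow grip: pull its grip out towards you until the pointer is level with the red clip on that gauge's scale, and hold it there for two seconds without pulling well past the clip. Then ease the grip back home, without letting it snap back, and let go; leave the clip where it is set and do not pull the gauge with the blue grip.

Things in the scene. Friction and masses are not known exactly. Their poses are not given: they have to be found in the camera images.
- yellow_grip (a point): Middle of the yellow upright round grip, 22 mm in diameter, free from 52 to 116 mm above the bench, this point at 85 mm. It stands on a grey carriage (44 x 42 mm, top at 46 mm) on a fixed steel bed 84 mm wide; the aluminium barrel (top at 54 mm) begins 72 mm behind the grip at home. Axes: z up, -x the direction of pull, y towards the scale. The carriage's black pointer is in line with this point.
- yellow_pull (a joint): How far the yellow grip is pulled out, in m: 0 fully home (at the start), 0.105 at the end stop. Spring: about 2.4 N at home, rising by 60 N per m, with 0.5 N of friction; it runs back home by itself if let go.
- yellow_mark (a point): Middle of the red clip (10 mm wide along the white scale, held by friction) at the outer edge of the yellow-gripped gauge's scale, 36 mm to the y side of the grip's line, 16 mm above the bench, 35 to 80 mm from home in the direction of pull; same axes as the grip. Pointer and clip are level when this point and the grip have the same place along that x axis. Scale lines: 10 mm apart.
- blue_pull (a joint): How far the grip of the other gauge, alike but with a blue grip (its own clip is red too), is pulled out, in m: 0 home. To be left alone. Both gauges lie side by side; a wall shelf with trays overhangs the bench from about 0.6 m ahead of the robot, 0.5 m up: keep the wrist on the robot's side of it.

How it is judged (in metres and radians):
On the way:
1. the yellow grip is held with its pointer level with the red clip (within 10 mm) for 1.2 s (x of yellow_grip in the frame of yellow_mark between -0.01 and 0.01 m), for 1.2 s.
At the end, for the whole second after the job is handed in: The yellow grip is back home (within 10 mm) and at rest, and the blue grip is home (within 15 mm) (value of joint yellow_pull below 0.01 m and velocity of joint yellow_pull between -0.02 and 0.02 m/s and value of joint blue_pull below 0.015 m); the robot touches nothing.
It fails at once if the yellow grip is pulled more than 20 mm past the red clip (x of yellow_grip in the frame of yellow_mark below -0.02 m).
It fails at once if the yellow grip snaps back (faster than 0.65 m/s) (velocity of joint yellow_pull below -0.65 m/s).
It fails at once if the red clip of the yellow gauge is shifted by more than 10 mm (distance of yellow_mark from where it was at the start of the episode above 0.01 m).
It fails at once if the blue grip is pulled out by more than 15 mm (value of joint blue_pull above 0.015 m).
It also fails if it takes over 35 s, if anything falls off the work surface, if the arm or the gripper's body presses on something with over 40 N, if the wrist force passes 120 N, or if a joint passes its speed limit or range.

## Working session

There is one attempt and no reset: what is moved stays moved. The work goes in short steps, Python scripts to look and compute and a tool call to move; the robot and the scene stay as the last step left them, time stands still between calls to the robot, and variables do not carry over. Pictures are saved under pics/ and viewed, at most 10 in all, crops included, and the job is handed in when it is done.

Besides the shell and the picture viewer there is one more tool, called after "Request:" as name(argument=value, ...), one argument or row to a line, values as JSON. step_arm: Moves the arm, as the interface text tells. Its arguments: {"type":"object","properties":{"targets":{"type":"array"},"fingers":{"type":"number"},"newtons":{"type":"number"}},"required":["targets"]}

```bash
mkdir -p pics
cat > h.py <<'E'
import numpy as np, cv2
from bench import r, vision
def ray(s,u,v):
    K=np.array(s["mtx"]);A=np.array(s["attitude"],float)
    d=np.linalg.inv(K)@[u,v,1];d=np.array([d[0],-d[1],-d[2]])
    if A.shape!=(3,3):
        from scipy.spatial.transform import Rotation as R
        A=R.from_euler('xyz',A,degrees=True).as_matrix()
    return np.array(s["eye"],float),A@d
def at(s,u,v,z):
    e,d=ray(s,u,v);return e+d*(z-e[2])/d[2]
E
python3 - <<'E'
from h import *
import pickle
S={}
for n in("scene","top"):
    s=vision.snapshot(n);S[n]=s;cv2.imwrite(f"pics/{n}0.png",s["img"]);print(n,{k:v for k,v in s.items() if k!="img"})
pickle.dump(S,open("s0.pkl","wb"));print(r.sense())
E
```

```text
scene {'mtx': array([[372.56889438,   0.        , 319.61740925],
       [  0.        , 372.56889438, 195.06354499],
       [  0.        ,   0.        ,   1.        ]]), 'eye': array([  30.25496715, -351.08242586,  668.9215757 ]), 'attitude': array([ 46.72407337,   1.01786048, -55.48715549])}
top {'mtx': array([[504.34114309,   0.        , 320.17149069],
       [  0.        , 504.34114309, 202.34379649],
       [  0.        ,   0.        ,   1.        ]]), 'eye': array([ 427.12936694,   18.05340799, 1199.58393917]), 'attitude': array([  4.7530454 ,  -1.31760709, -88.68679679])}
{'time': 0.1, 'joint_pos': array([ 5.81903227e+01,  7.51124847e+00,  8.53232350e+01,  1.07216501e-03,
        8.72625830e+01, -4.89259951e+00]), 'qd': array([-0.02743159, -0.12015763, -0.10483886, -0.02107255,  0.02910424,
        0.00797617]), 'joint_efforts': array([ 1.06197993e-03, -5.70950568e+01, -5.01939690e+01, -2.21779960e-04,
        8.14622326e-03,  6.51077085e-05]), 'tool_pos': array([271.34480339, 534.61691176, 252.34256537]), 'tcp_rot': array([-1.79903379e+02, -9.34557658e-03,  1.53082862e+02]), 'ft_force': array([ 0.40736559,  0.82564626, -0.38651268]), 'wrist_torque': array([-0.03765547,  0.00086716,  0.02085479]), 'grip_force': 0.0, 'finger_gap': 85.29780895508287}
```

View pics/top0.png

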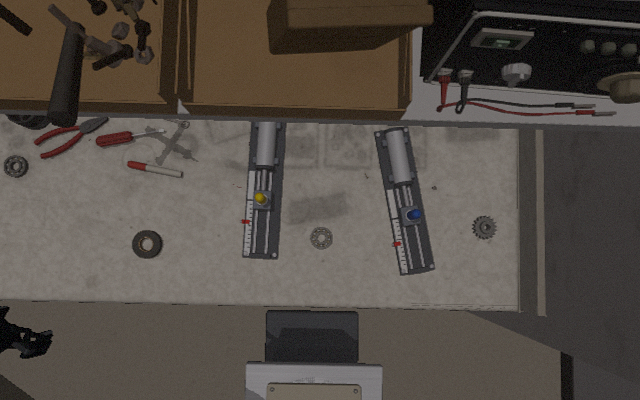

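View pics/scene0.png

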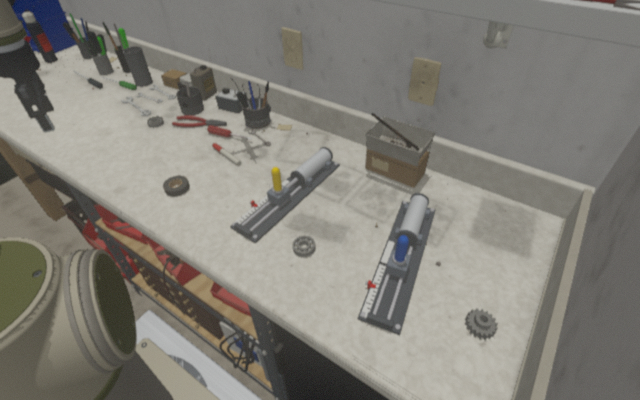

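The top view shows the yellow grip near (261,198) with its clip near (246,221), and the blue grip at (414,214). I'll enlarge the yellow gauge in both views.

Run:
```python
from h import *
import pickle
S=pickle.load(open("s0.pkl","rb"))
a=cv2.resize(S["top"]["img"][110:270,220:300],None,fx=3.7,fy=3.7,interpolation=cv2.INTER_CUBIC)
b=cv2.resize(S["scene"]["img"][140:250,225:350],None,fx=3.7,fy=3.7,interpolation=cv2.INTER_CUBIC)
c=np.zeros((592,762,3),np.uint8);c[:a.shape[0],:a.shape[1]]=a;c[:b.shape[0],298:298+b.shape[1]]=b
cv2.imwrite("pics/crop0.png",c)
```

```text
(no output)
```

View pics/crop0.png

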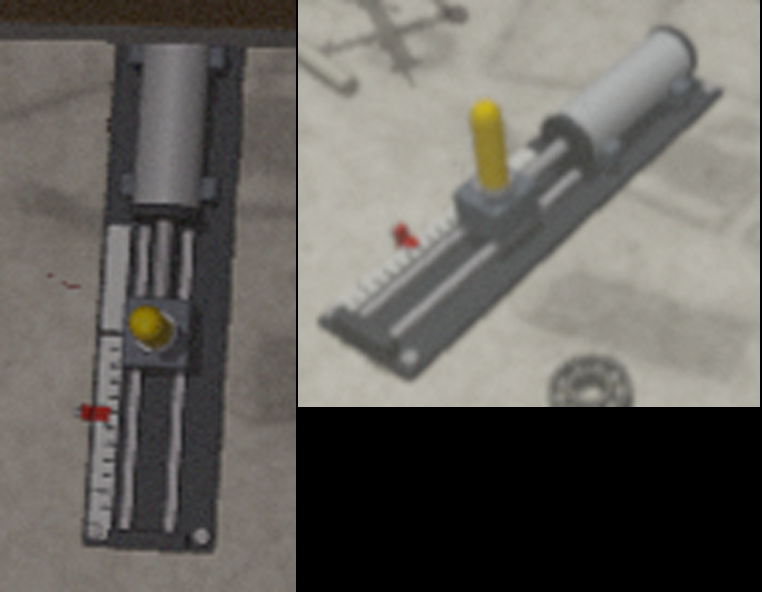

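Run:
```python
from h import *
import pickle
S=pickle.load(open("s0.pkl","rb"));T=S["top"];C=S["scene"]
t=lambda x,y,z:at(T,220+x/3.7,110+y/3.7,z).round(1)
c=lambda x,y,z:at(C,225+(x-298)/3.7,140+y/3.7,z).round(1)
print("grip top",t(147,322,110),c(484,107,110),"base",t(157,332,52),c(492,188,50))
print("ptr",t(112,331,16),"clip",t(95,412,16),c(405,238,18))
for z in(8,):
  p=[t(84,543,z),t(214,550,z),t(243,45,z),t(117,45,z)];print(p)
  for a,b in((0,3),(1,2)):
    d=p[b]-p[a];print(np.degrees(np.arctan2(d[1],d[0])))
# rails
d=t(137,230,16)-t(122,525,16);print("rail",np.degrees(np.arctan2(d[1],d[0])))
d=t(189,230,16)-t(169,525,16);print("rail",np.degrees(np.arctan2(d[1],d[0])))
```

```text
grip top [526.6 126.2 110. ] [530.4 132.6 110. ] base [525.9 125.6  52. ] [521.1 125.8  50. ]
ptr [528.9 157.4  16. ] clip [477.2 166.4  16. ] [475.3 167.9  18. ]
[array([394.5, 171.4,   8. ]), array([391.9,  89.2,   8. ]), array([717.8,  80.1,   8. ]), array([715.5, 161.6,   8. ])]
-1.7486737922032691
-1.5994358743536081
rail -0.9782746925115466
rail -2.045408488887229
```

The yellow grip is at about (527, 126) with the bed axis turned about -1.7°. The clip lies about 51 mm from home.

Request:
step_arm(
  targets=[
    [[8,-13,0,0,0,0.02],[28,-45,0,0,0,0.06],[50,-80,0,0,0,0.1],[72,-115,0,0,0,0.14],[94,-150,0,0,0,0.18],[116,-185,0,0,0,0.22],[138,-220,0,0,0,0.26],[160,-255,0,0,0,0.3],[182,-291,0,0,0,0.34],[204,-326,0,0,0,0.38],[226,-361,0,0,0,0.42],[240,-384,0,0,0,0.443]],
  ],
  fingers=-1,
)

```text
time: 1.1
tool_pos: [512.8, 147.6, 252.9]
tcp_rot: [-179.9, 0.0, 178.5]
ft_force: [-0.6, 0.9, -0.5]
finger_gap: 85.3
grip_force: 0.0
```

Request:
step_arm(
  targets=[
    [[10,-16,-15,0,0,0],[15,-25,-35,0,0,0],[15,-25,-52,0,0,0],[15,-25,-52,0,0,0],[15,-25,-52,0,0,0]],
  ],
)

```text
time: 1.52
tool_pos: [525.5, 125.8, 200.0]
tcp_rot: [-180.0, -0.2, 178.4]
ft_force: [-0.6, 0.6, 0.4]
finger_gap: 85.5
grip_force: 0.0
```

Run:
```python
from h import *
import pickle
S={}
for n in("wrist","top"):
    S[n]=vision.snapshot(n)
pickle.dump(S,open("s1.pkl","wb"));x=r.sense();print(x["tool_pos"],x["tcp_rot"],x["joint_pos"],x["ft_force"])
s=S["wrist"];print(s["eye"],s["attitude"])
cv2.imwrite("pics/w1.png",s["img"])
```

```text
[526.86574455 126.44022998 202.36906321] [1.7998794e+02 5.6594343e-02 1.7849535e+02] [ 8.07110447e+00  1.01601783e-01  9.83248957e+01  2.50511306e-03
  8.15156905e+01 -8.04246199e+01] [-0.55719765 -1.16643155  0.58948609]
[452.70347667 126.76340439 322.05580233] [-1.66973041e+01  3.12049170e-02  8.84456323e+01]
```

View pics/w1.png

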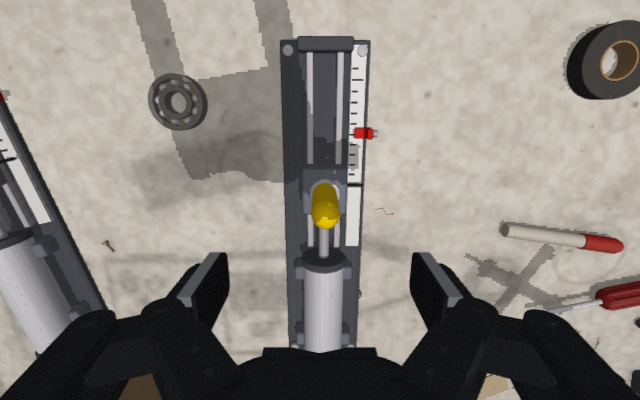

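The wrist view shows the grip top at (326,217), the pointer tip at (355,184), the clip at (361,133) and the fingers straddling the gauge.

Run:
```python
from h import *
import pickle
S=pickle.load(open("s1.pkl","rb"));s=S["wrist"]
print("top",at(s,326,217,108),"base",at(s,325,186,52),"ptr",at(s,355,184.5,16),"clip",at(s,361,133,16))
d=at(s,361,246,16)-at(s,369,42,16);print(np.degrees(np.arctan2(d[1],d[0])))
K=s["mtx"]
im=s["img"][110:240,290:400];cv2.imwrite("pics/w1c.png",cv2.resize(im,None,fx=4.5,fy=4.5,interpolation=cv2.INTER_CUBIC))
```

```text
top [531.36216327 129.52906668 108.        ] base [522.25757949 129.9699073   52.        ] ptr [530.7782799  160.97282475  16.        ] clip [479.40974912 166.47966866  16.        ]
-1.3832713603015085
```

View pics/w1c.png

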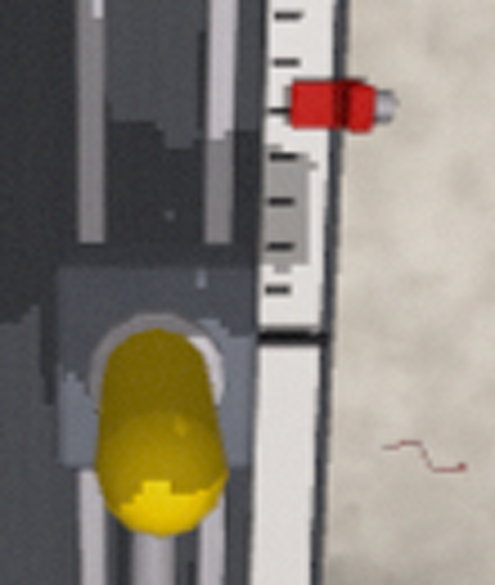

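The pointer is at 0 and the clip sits about 51 mm out on the scale lines. Next I descend and grasp.

Request:
step_arm(
  targets=[
    [[1,1,-15,0,0,0],[2,2,-40,0,0,0],[2,2,-65,0,0,0],[2,2,-90,0,0,0],[2,2,-106,0,0,0],[2,2,-113,0,0,0],[2,2,-113,0,0,0],[2,2,-113,0,0,0]],
  ],
)

```text
time: 2.28
tool_pos: [529.4, 128.5, 89.7]
tcp_rot: [180.0, 0.1, 178.5]
ft_force: [0.2, 0.2, -0.5]
finger_gap: 85.5
grip_force: 0.0
```

Request:
step_arm(
  targets=[
    [[0,0,0,0,0,0],[0,0,0,0,0,0],[0,0,0,0,0,0],[0,0,0,0,0,0],[0,0,0,0,0,0],[0,0,0,0,0,0],[0,0,0,0,0,0],[0,0,0,0,0,0],[0,0,0,0,0,0],[0,0,0,0,0,0],[0,0,0,0,0,0],[0,0,0,0,0,0]],
  ],
  fingers=1,
  newtons=45,
)

```text
time: 3.28
tool_pos: [529.1, 130.0, 89.3]
tcp_rot: [179.8, 0.1, 178.5]
ft_force: [-1.0, 9.4, 3.6]
finger_gap: 21.1
grip_force: 44.5
```

Request:
step_arm(
  targets=[
    [[0,1.5,0,0,0,0],[-3,1.6,0,0,0,0],[-7,1.7,0,0,0,0],[-12,1.8,0,0,0,0],[-17,2,0,0,0,0],[-22,2.1,0,0,0,0],[-27,2.2,0,0,0,0],[-32,2.4,0,0,0,0],[-36,2.5,0,0,0,0],[-39,2.6,0,0,0,0],[-40,2.6,0,0,0,0],[-40,2.6,0,0,0,0]],
  ],
)

```text
time: 4.28
tool_pos: [489.6, 131.3, 89.3]
tcp_rot: [179.9, 0.2, 178.5]
ft_force: [4.0, 7.0, 1.0]
finger_gap: 21.0
grip_force: 44.5
```

Run:
```python
from h import *
s=vision.snapshot("wrist");x=r.sense();print(x["time"],x["tool_pos"],x["tcp_rot"],x["ft_force"],x["finger_gap"])
cv2.imwrite("pics/w2.png",cv2.resize(s["img"][0:300,170:470],None,fx=2,fy=2,interpolation=cv2.INTER_CUBIC))
import pickle;pickle.dump(s,open("s2.pkl","wb"))
```

```text
4.3333 [489.64465539 131.31675015  89.26115218] [179.90703078   0.18458005 178.46361865] [3.86547365 5.96082207 1.44557739] 21.09404554373911
```

View pics/w2.png

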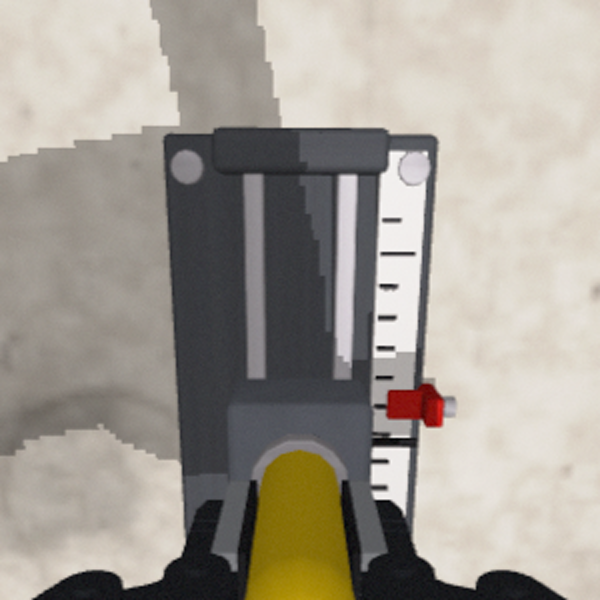

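The pointer at (395,441) is about 13 mm short of the clip centre at (405,405), where scale lines are about 28.5 px apart. I'll pull 12.5 mm further and hold.

Request:
step_arm(
  targets=[
    [[-3,0.5,0,0,0,0],[-6,0.7,0,0,0,0],[-9,0.9,0,0,0,0],[-11.5,1,0,0,0,0],[-12.5,1,0,0,0,0],[-12.5,1,0,0,0,0],[-12.5,1,0,0,0,0],[-12.5,1,0,0,0,0],[-12.5,1,0,0,0,0],[-12.5,1,0,0,0,0],[-12.5,1,0,0,0,0],[-12.5,1,0,0,0,0]],
  ],
)

```text
time: 5.33
tool_pos: [477.4, 131.8, 89.3]
tcp_rot: [180.0, 0.2, 178.5]
ft_force: [4.6, 1.7, 1.5]
finger_gap: 20.9
grip_force: 44.7
```

Run:
```python
from h import *
s=vision.snapshot("wrist");x=r.sense();print(x["time"],x["tool_pos"],x["tcp_rot"],x["ft_force"],x["finger_gap"])
cv2.imwrite("pics/w3.png",cv2.resize(s["img"][50:300,220:470],None,fx=2.4,fy=2.4,interpolation=cv2.INTER_CUBIC))
```

```text
5.3833 [477.40442808 131.77881221  89.25336574] [179.95656223   0.1961795  178.45245513] [5.56866962 2.0431562  1.78639139] 20.751182870751336
```

View pics/w3.png

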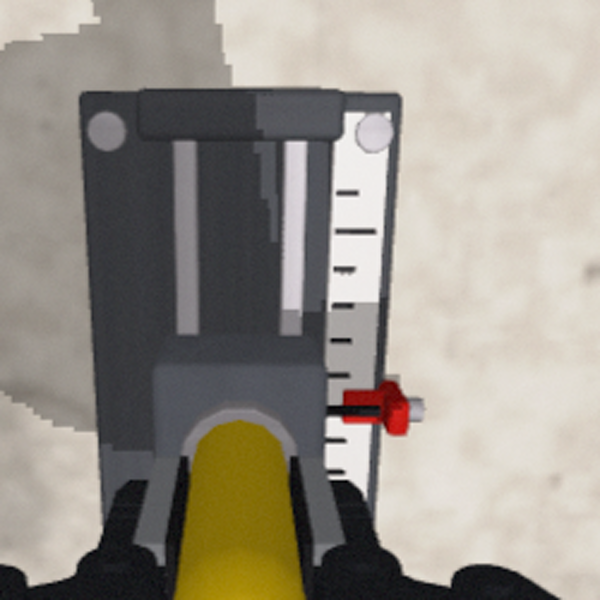

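The pointer line at (352,410) runs through the middle of the clip at (375,408), so they are level. I'll hold for 2 s, then ease home.

Request:
step_arm(
  targets=[
    [[0,0,0,0,0,0],[0,0,0,0,0,0],[0,0,0,0,0,0],[0,0,0,0,0,0],[0,0,0,0,0,0],[0,0,0,0,0,0],[0,0,0,0,0,0],[0,0,0,0,0,0],[0,0,0,0,0,0],[0,0,0,0,0,0],[0,0,0,0,0,0],[0,0,0,0,0,0]],
  ],
)

```text
time: 6.38
tool_pos: [477.4, 131.8, 89.3]
tcp_rot: [180.0, 0.2, 178.5]
ft_force: [4.8, 2.2, 2.3]
finger_gap: 21.0
grip_force: 44.7
```

Request:
step_arm(
  targets=[
    [[0,0,0,0,0,0],[0,0,0,0,0,0],[0,0,0,0,0,0],[0,0,0,0,0,0],[0,0,0,0,0,0],[0,0,0,0,0,0],[0,0,0,0,0,0],[0,0,0,0,0,0],[0,0,0,0,0,0],[0,0,0,0,0,0],[0,0,0,0,0,0],[0,0,0,0,0,0]],
  ],
)

```text
time: 7.38
tool_pos: [477.4, 131.8, 89.2]
tcp_rot: [180.0, 0.2, 178.5]
ft_force: [5.4, 1.7, 2.3]
finger_gap: 20.8
grip_force: 44.7
```

Request:
step_arm(
  targets=[
    [[2,0,0,0,0,0],[5,-0.1,0,0,0,0],[9,-0.2,0,0,0,0],[13,-0.3,0,0,0,0],[17,-0.4,0,0,0,0],[21,-0.5,0,0,0,0],[25,-0.6,0,0,0,0],[29,-0.7,0,0,0,0],[33,-0.8,0,0,0,0],[36,-0.9,0,0,0,0],[38,-1,0,0,0,0],[38,-1,0,0,0,0]],
  ],
)

```text
time: 8.38
tool_pos: [515.5, 130.6, 89.2]
tcp_rot: [180.0, 0.1, 178.5]
ft_force: [4.1, 1.1, 7.0]
finger_gap: 20.8
grip_force: 45.1
```

Request:
step_arm(
  targets=[
    [[2,0,0,0,0,0],[4,-0.1,0,0,0,0],[6,-0.2,0,0,0,0],[8,-0.2,0,0,0,0],[10,-0.3,0,0,0,0],[12,-0.3,0,0,0,0],[13,-0.3,0,0,0,0],[13,-0.3,0,0,0,0],[13,-0.3,0,0,0,0],[13,-0.3,0,0,0,0]],
  ],
)

```text
time: 9.22
tool_pos: [528.2, 130.2, 89.2]
tcp_rot: [180.0, 0.1, 178.5]
ft_force: [2.7, 1.0, 7.9]
finger_gap: 20.8
grip_force: 45.2
```

Request:
step_arm(
  targets=[
    [[1,0,0,0,0,0],[1,0,0,0,0,0],[1,0,0,0,0,0]],
  ],
)

```text
time: 9.47
tool_pos: [529.0, 130.2, 89.2]
tcp_rot: [-180.0, 0.1, 178.5]
ft_force: [1.6, 1.0, 8.4]
finger_gap: 21.2
grip_force: 45.4
```

Request:
step_arm(
  targets=[
    [[0,0,0,0,0,0],[0,0,0,0,0,0],[0,0,0,0,0,0],[0,0,0,0,0,0],[0,0,0,0,0,0],[0,0,0,0,0,0],[0,0,0,0,0,0],[0,0,0,0,0,0],[0,0,0,0,0,0],[0,0,0,0,0,0],[0,0,0,0,0,0],[0,0,0,0,0,0]],
  ],
  fingers=-1,
)

```text
time: 10.47
tool_pos: [528.1, 130.3, 88.3]
tcp_rot: [180.0, 0.0, 178.5]
ft_force: [-0.4, 0.8, -0.2]
finger_gap: 85.2
grip_force: 0.0
```

Request:
step_arm(
  targets=[
    [[0,0,8,0,0,0],[0,0,22,0,0,0],[0,0,42,0,0,0],[0,0,62,0,0,0],[0,0,82,0,0,0],[0,0,102,0,0,0],[0,0,110,0,0,0],[0,0,113,0,0,0],[0,0,113,0,0,0],[0,0,113,0,0,0]],
  ],
)

```text
time: 11.3
tool_pos: [527.6, 130.2, 200.2]
tcp_rot: [-180.0, -0.1, 178.5]
ft_force: [-0.6, 0.1, 0.7]
finger_gap: 85.4
grip_force: 0.0
```

Run:
```python
from h import *
s=vision.snapshot("wrist");x=r.sense();print(x["time"],x["tool_pos"],x["ft_force"],x["finger_gap"])
cv2.imwrite("pics/w4.png",s["img"])
```

```text
11.35 [527.29701321 130.20879785 199.72216956] [-0.199467    1.11315997  0.30480292] 85.18250964485479
```

View pics/w4.png

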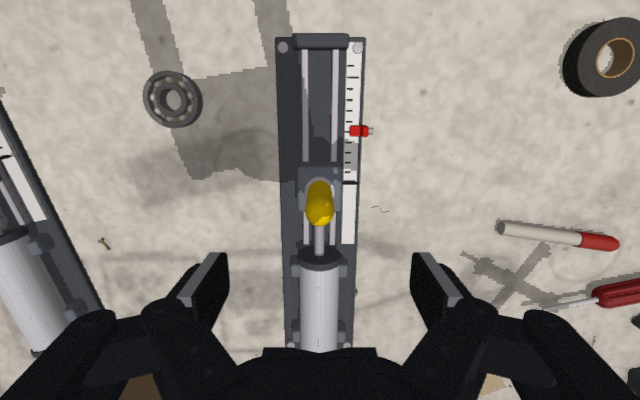

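The pointer is back at the zero line (350,182), the clip is unmoved at (359,131), and the fingers are clear of the grip.

```bash
python3 -c "
from bench import r
print(r.hand_in())"
```

```text
the job is handed in; nothing more can be done
None
```

The yellow grip was pulled about 51 mm until its pointer was level with the red clip, held there for over 2 s, eased back home and released; the clip looks unmoved, I never touched the blue gauge, and the job is handed in (no verdict was returned).

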